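Restock the wheel-polish stand in the carport

TASK

Restock the wheel-polish stand so that the older tins get used first: put the blue wheel brush away in the open grey tilt-out bin, and bring every older (yellow) tin forward off the folded tray to stand on the black rubber strip at the front. Only when all the yellow tins stand there, swing the empty tray, which has a grip at each end, up and forward until it snaps open over centre, and then stand every new (green) tin from the carton upright on the raised tray behind them. The tray stays open, both kinds of tin stay upright where they belong, and the other things on the bench and rack are left where they are.

Things in the scene. Friction and masses are not known exactly. Their poses are not given: they have to be found in the camera images.
- stand: folding riser stand, fixed to the bench. Its galvanised drip pan is 310 mm deep (x from -150 to +160 mm) by 300 mm wide (y), floor 4 mm above the bench, with a lip 12 mm high along its front edge. Origin on the pan's underside; x points away from the robot (to the back of the stand), y to its left, z up
- front_strip (a point): centre of the top face of the black rubber front strip on the stand's pan (the front row): 90 mm deep (x) by 288 mm wide (y), top 7 mm above the bench; axes as stand
- stand_fold (a joint): angle (rad) of the swing links of the stand's blue tray: 0 folded (tray low, at the back), 1.66 open on its stop. A spring goes over centre: let go below about 1.35 the tray drops back, beyond it snaps open by itself and stays, also loaded. Lifting at a grip takes about 9 N at first, less later. Pushing the open tray back folds it again
- stand_top (a point): centre of the top face of the stand's blue tray, 100 mm (x) by 270 mm (y), edges 7 mm high at front and back; axes as stand. The tray stays level on 70 mm links: at stand_fold = q it has moved from folded by 70*(cos(q+0.087)-cos(0.087)) mm in x (82 mm to the front when open) and 70*(sin(q+0.087)-sin(0.087)) mm up. Height above the bench 24 mm folded, 88 mm open
- grip_left (a point): centre of the black plastic grip standing up on the left (+y) end of the tray: 60 mm long (x), 10 mm thick (y), 34 mm high; its top is 44 mm above the tray's top face, this point 27 mm. Pinch it across its thickness from above
- grip_right (a point): the same grip on the right (-y) end of the tray
- rack: small fixed galvanised rack that holds the tilt-out bin, to the left or the right of the stand (the carton on the other side). Deck 175 mm high, 250 mm wide (y), from 45 to 265 mm in x of this frame; origin on the bench, about under the bin's mouth; x points away from the robot's side
- bin (a joint): forward tilt (rad) of the grey bin on its stiff pivots (0 shut, 0.85 most open); it stands open at 0.66 to 0.80 and stays so
- bin_mouth (a point): centre of the open mouth of the grey tilt-out bin, about 120 mm above the bench; tilts with the bin. The mouth is about 95 mm deep, between the bin's front lip and the rack's deck, and 222 mm wide (y of rack). Below it the bin is a trough that narrows to a V about 95 mm lower and a little further back
- carton: low cardboard carton tray with the new tins, fixed: 280 mm (x) by 190 mm (y), walls 22 mm high, floor 4 mm up. Origin under its centre
- brush: blue plastic wheel brush with black bristles underneath, 170 mm long, 0.14 kg, lying bristles down. Origin on its underside; handle from x = -90 to +10 mm, 28 mm wide (y) and 26 mm high; head from x = +10 to +80 mm, 46 mm wide and 40 mm high. It balances at about x = +13 mm
- old1: older tin of wheel polish, 60 mm diameter, 64 mm high, 0.2 to 0.3 kg; origin at the centre of its underside, z up along the tin; yellow lid and label; may be absent (2 or 3 are there). At the start it stands on the folded tray of the stand
- old2: older tin of wheel polish, 60 mm diameter, 64 mm high, 0.2 to 0.3 kg; origin at the centre of its underside, z up along the tin; yellow lid and label; may be absent (2 or 3 are there). At the start it stands on the folded tray of the stand
- old3: older tin of wheel polish, 60 mm diameter, 64 mm high, 0.2 to 0.3 kg; origin at the centre of its underside, z up along the tin; yellow lid and label; may be absent (2 or 3 are there). At the start it stands on the folded tray of the stand
- new1: new tin of wheel polish, 60 mm diameter, 64 mm high, 0.2 to 0.3 kg; origin at the centre of its underside, z up along the tin; green lid and label; may be absent (2 or 3 are there). At the start it stands in the carton
- new2: new tin of wheel polish, 60 mm diameter, 64 mm high, 0.2 to 0.3 kg; origin at the centre of its underside, z up along the tin; green lid and label; may be absent (2 or 3 are there). At the start it stands in the carton
- new3: new tin of wheel polish, 60 mm diameter, 64 mm high, 0.2 to 0.3 kg; origin at the centre of its underside, z up along the tin; green lid and label; may be absent (2 or 3 are there). At the start it stands in the carton
- spray: white spray bottle, closed, red trigger head, 155 mm high, on the bench; origin at its underside
- nutjar: jar of wheel nuts, 60 mm diameter, 75 mm high, on the bench; origin at its underside
- gauge: red plastic tyre pressure gauge, dial 64 mm across and 26 mm high with a stem to +x, 150 mm long in all, lying on the rack's deck; origin under the dial
- socket: stainless steel lug wrench socket, 38 mm diameter, 80 mm high, standing on the bench behind the stand; origin at its underside
- torch: yellow and black torch, 145 mm long, 42 mm wide, 36 mm high, lying on the bench behind the stand; origin on its underside
- wrench: steel spanner, 190 mm long, lying on the rack's deck; origin on its underside
Not all that is in view belongs to the job. Leave any red look-alike of the old1 alone.

How it is judged:
By the outcome, as a careful person would: the job done as asked, in the order asked, and still so for the second after the job is handed in, with the robot touching nothing.
Of old1, old2, old3 only 2 to 3 are there at a start; the rules pass over those that are not, and their reading is None.
Of new1, new2, new3 only 2 to 3 are there at a start; the rules pass over those that are not, and their reading is None.
At some moment in a run one of brush, old1, old2, old3 may be knocked a few centimetres aside while the robot is not near it.
It also fails if it takes over 210 s, if anything falls off the work surface, if the arm or the gripper's body presses on something with over 40 N, if the wrist force passes 120 N, or if a joint passes its speed limit or range.

ROBOT

A 6-joint arm with a two-finger parallel gripper is mounted at the origin on the work surface. World frame = base frame: x ahead of the robot, y to its left, z up, the work surface at z = 0. Lengths are in m, angles in rad, forces in N, time in s.
With the tool pointing down it reaches from about 0.325 to 0.85 m from the base axis. Payload 15.5 kg.
Tool frame: the origin (TCP) lies midway between the tips of the shut fingers; the grasp point (between the pads) lies 19 mm behind it (robot.hold_point_z is the distance from the TCP to the grasp point, in m); z points along the fingers, y is the line along which they close (so a half turn about z gives the same grasp; the last joint's range is limited). The gripper opens to 91 mm and grips with 3 to 60 N. Pads are 32 mm wide; open, the fingers measure 118 mm over their backs; the gripper's body (76 mm by 178 mm) begins 60 mm behind the grasp point.
Start: joints at [1.083, 0.494, 1.345, -0, 1.302, -0.096], TCP at [0.239, 0.578, 0.214] pointing down, gripper open.
Joint ranges: [-2.91, 2.91], [-0.82, 2.16], [0.22, 2.67], [-1.22, 4.37], [0.12, 2.79], [-3.08, 3.08]. Speed limits (rad/s): [1.89, 1.89, 2.57, 3.01, 3.01, 3.01].

INTERFACE

Orientations are given as [roll, pitch, yaw] about the fixed x, y, z axes, in that order (R = Rz(yaw) Ry(pitch) Rx(roll)).
In Python, from plant import robot, camera gives the robot as it stands.
- The arm moves only by the shell command python3 -m pendant 'ROWS' [FORCE]. ROWS is JSON, a list of rows, each a list of 3 entries, a list of its own where there are three numbers: the turn, a rotation vector about the tool's x, y, z in degrees, then the shift along the tool's x, y, z in m, then the closure in counts, from 0 (fully open) to 255 (shut). A call has 1 to 8 rows; each row shifts and turns the commanded pose from where the row before left it, along the tool's axes as they then stand; what a row does not reach is not made up. A row lasts 1/12 s, in which the tool goes at most 41.7 mm and 7.16 degrees, less where a joint would pass 70% of its speed; a pose out of reach is approached as far as the arm can. A call is refused whole if a number of a shift passes 0.0417 or a number of a turn 7.16, either way. A call with a gripper value outside its range is refused whole. The fingers move at their own pace and stop on an object; FORCE is the grip in N (left out, the last holds). Time passes only in rows, so rows that do not move let the fingers close. It gives the time, the measured TCP pose, the force, the opening and the grip force at its end, in the units of the state.
- robot.read_state(): the state, without advancing time (a new reading comes with each control period).
- camera(name): name is "scene" or "top" or "wrist"; returns a dict with "pixels" (420x560x3 uint8, red, green, blue), "fx", "fy", "cx", "cy" (pixels), "rvec" (rotation vector, rad) and "tvec" (3), from world to camera coordinates, as OpenCV has them; the wrist camera has in their place "T_tool_cam" (4x4, takes a point from camera to tool coordinates, whose origin is the TCP and whose axes are the flange's). Camera axes: x right, y down, z forward; pixel columns grow to the right and rows downward; lengths in m; the calibration is good to about 2 mm. A picture is of the moment at which its call begins: read the wrist's pose just before it. There is no depth.
- robot.close_job(): hands the job in; it is judged then, once.
The state is a dict: "t": time; "joint_pos": joint angles; "dq": joint speeds; "joint_torque": joint torques, N m; "eef_pos": TCP position; "tool_rot": TCP orientation; "contact_force": force on the tool from outside, world axes, zero at the start; "torque": the same for the moment, N m; "gripper_width": finger opening in m; "grip_force": force on a finger pad.
Only numpy, scipy, OpenCV 4.12 (cv2) and the standard library are available. Lean on these libraries where they do the work, as an engineer would, in place of code of your own. Each camera call takes 0.05 s, during which the arm holds its last target. There are 200 camera calls.

## Working session

There is one attempt and no reset: what is moved stays moved. The work goes in short steps, Python scripts to look and compute and a shell command to move; the robot and the scene stay as the last step left them, time stands still between calls to the robot, and variables do not carry over. Pictures are saved under pics/ and viewed, at most 14 in all, crops included, and the job is handed in when it is done.

```bash
ls; mkdir -p pics
cat > h.py <<'E'
import numpy as np,cv2
from scipy.spatial.transform import Rotation as R
from plant import robot,camera
def snap(n,f):
    s=robot.read_state(); c=camera(n); cv2.imwrite('pics/'+f,c['pixels'][:,:,::-1]); 
    if n=='wrist':
        T=np.eye(4); T[:3,:3]=R.from_euler('xyz',s['tool_rot']).as_matrix(); T[:3,3]=s['eef_pos']
        c['Twc']=T@np.array(c['T_tool_cam'])
    else:
        M=np.eye(4); M[:3,:3]=cv2.Rodrigues(np.array(c['rvec'],float))[0]; M[:3,3]=np.ravel(c['tvec']); c['Twc']=np.linalg.inv(M)
    return c
def px2w(c,u,v,z):
    d=c['Twc'][:3,:3]@np.array([(u-c['cx'])/c['fx'],(v-c['cy'])/c['fy'],1]); o=c['Twc'][:3,3]
    return o+d*(z-o[2])/d[2]
def w2px(c,p):
    q=np.linalg.inv(c['Twc'])@np.append(p,1); return np.array([c['fx']*q[0]/q[2]+c['cx'],c['fy']*q[1]/q[2]+c['cy']])
def tool(p):  # world displacement target -> tool-frame displacement
    s=robot.read_state(); return R.from_euler('xyz',s['tool_rot']).inv().apply(np.array(p)-s['eef_pos'])
E
python3 - <<'E'
from h import *
s=robot.read_state(); print(s['eef_pos'],s['tool_rot'],s['gripper_width'],s['t'])
c=snap('top','top0.png'); d=snap('scene','scene0.png'); print(c['Twc'].round(3),c['fx'],d['Twc'].round(3))
np.save('top.npy',{k:c[k] for k in c if k!='pixels'},allow_pickle=True)
np.save('scene.npy',{k:d[k] for k in d if k!='pixels'},allow_pickle=True)
E
```

```text
pics
[0.23848279 0.57732246 0.21335023] [-3.14042299e+00 -1.04619109e-04  2.74981380e+00] 0.09131138452659865 0.0
[[ 0.008 -0.998  0.058  0.477]
 [-1.    -0.007  0.019 -0.021]
 [-0.019 -0.058 -0.998  1.59 ]
 [ 0.     0.     0.     1.   ]] 487.37213476647923 [[ 0.437  0.713 -0.548  1.238]
 [ 0.9   -0.342  0.271 -0.345]
 [ 0.006 -0.612 -0.791  1.149]
 [ 0.     0.     0.     1.   ]]
```

View pics/top0.png

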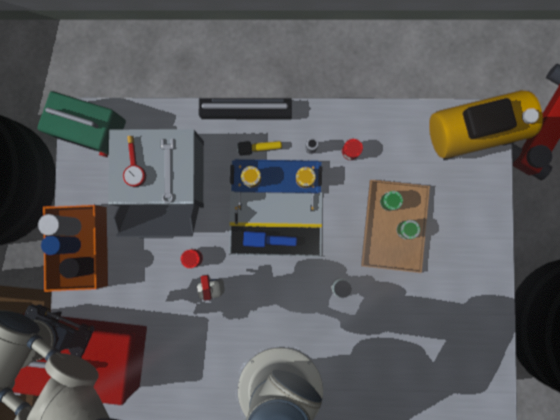

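View pics/scene0.png

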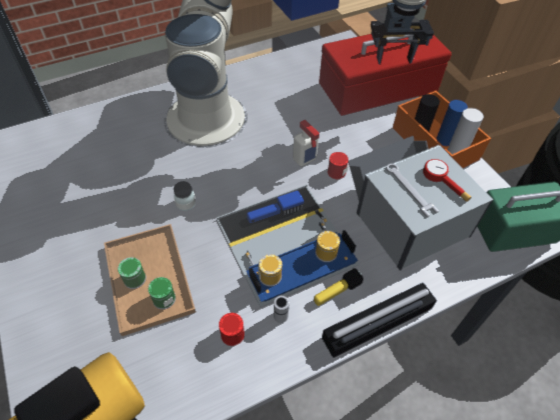

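Two yellow tins stand on the tray at top (250,176) and (306,177). Two green tins are in the carton at (393,200) and (409,229). The brush lies on the black strip at (270,240).

Possible mix-ups: red tins at (191,258) and (352,149), the jar at (343,289), the yellow torch at (262,147), and the blue tray against the blue brush. By the description I take the yellow-lidded pair and the brush on the strip. I'll check this in a close crop.

Run:
```python
from h import *
im=cv2.imread('pics/top0.png'); cr=im[120:280,95:335]; cv2.imwrite('pics/crop0.png',cv2.resize(cr,None,fx=3.3,fy=3.3,interpolation=cv2.INTER_CUBIC))
c=np.load('top.npy',allow_pickle=True).item()
hsv=cv2.cvtColor(im,cv2.COLOR_BGR2HSV)
def blobs(lo,hi,z,box,mn=30):
    m=cv2.inRange(hsv,lo,hi); M=np.zeros_like(m); x0,x1,y0,y1=box; M[y0:y1,x0:x1]=m[y0:y1,x0:x1]
    n,l,st,ce=cv2.connectedComponentsWithStats(M)
    for i in range(1,n):
        if st[i,4]>mn: 
            r=cv2.minAreaRect(np.argwhere(l==i)[:,::-1].astype(np.float32)); print(st[i],ce[i].round(1),px2w(c,*ce[i],z).round(3),r)
print('yel');blobs((15,100,90),(32,255,255),.088,(225,330,155,200))
print('grn');blobs((45,80,50),(85,255,255),.068,(360,435,175,275))
print('blue');blobs((100,120,50),(130,255,255),.03,(228,330,225,262),10)
print('tray');blobs((100,120,30),(130,255,255),.024,(222,330,150,200))
print('bin');[print(p,px2w(c,*p,z).round(3)) for p,z in [((108,204),.175),((194,204),.175),((116,230),.12),((193,232),.12),((232,226),.004),((321,226),.004),((232,256),.007),((320,256),.007),((232,161),.024),((321,161),.024)]]
```

```text
yel
[241 168  20  15 192] [250.5 175.1] [0.679 0.097 0.088] ((250.74327087402344, 175.04055786132812), (13.949716567993164, 18.134632110595703), 54.462318420410156)
[296 168  19  19 249] [304.8 176.7] [ 0.675 -0.072  0.088] ((304.3000183105469, 177.1000213623047), (18.335756301879883, 17.441329956054688), 63.43495178222656)
grn
[381 192  22  17 270] [391.5 200.4] [ 0.605 -0.343  0.068] ((391.5, 200.0), (16.0, 21.0), 90.0)
[399 222  20  16 163] [409.6 229. ] [ 0.516 -0.398  0.068] ((408.6958923339844, 228.8092803955078), (15.940935134887695, 13.910243034362793), 23.96249008178711)
blue
[243 231  54  16 623] [266.  239.5] [0.48  0.049 0.03 ] ((269.5, 238.5), (15.0, 53.0), 90.0)
tray
[ 232  160   89   33 1761] [275.3 175.5] [0.687 0.022 0.024] ((276.2094421386719, 175.7716064453125), (88.07523345947266, 31.209308624267578), 1.023030161857605)
bin
(108, 204) [0.58  0.507 0.175]
(194, 204) [0.582 0.254 0.175]
(116, 230) [0.505 0.501 0.12 ]
(193, 232) [0.501 0.267 0.12 ]
(232, 226) [0.523 0.162 0.004]
(321, 226) [ 0.525 -0.128  0.004]
(232, 256) [0.426 0.16  0.007]
(320, 256) [ 0.428 -0.125  0.007]
(232, 161) [0.734 0.162 0.024]
(321, 161) [ 0.735 -0.126  0.024]
```

View pics/crop0.png

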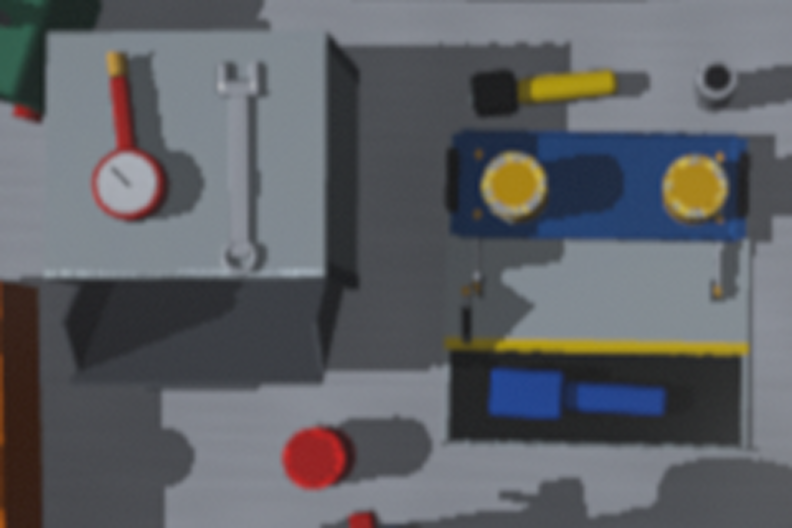

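The crop confirms it: yellow lids on the tray, brush head left (crop 526,392) and handle right (620,399), and the bin mouth in front of the rack. I'll turn the tool to yaw 90° (tool x = world y, tool y = world x) and go above the brush.

```bash
python3 -m pendant '[[[0,0,7.1],[0,0,-0.005],0],[[0,0,7.1],[0,0,-0.005],0],[[0,0,7.1],[0,0,-0.005],0],[[0,0,7.1],[0,0,-0.005],0],[[0,0,7.1],[0,0,0],0],[[0,0,7.1],[0,0,0],0],[[0,0,7.1],[0,0,0],0],[[0,0,7.1],[0,0,0],0]]' 20 && python3 -m pendant '[[[0,0,7.1],[0,0,0],0],[[0,0,3.6],[0,0,0],0],[[0,0,0],[-0.036,0.017,0],0],[[0,0,0],[-0.036,0.017,0],0],[[0,0,0],[-0.036,0.017,0],0],[[0,0,0],[-0.036,0.017,0],0],[[0,0,0],[-0.036,0.017,0],0],[[0,0,0],[-0.036,0.017,0],0]]' && python3 -m pendant '[[[0,0,0],[-0.036,0.017,0],0],[[0,0,0],[-0.036,0.017,0],0],[[0,0,0],[-0.036,0.017,0],0],[[0,0,0],[-0.036,0.017,0],0],[[0,0,0],[-0.036,0.017,0],0],[[0,0,0],[-0.036,0.017,0],0],[[0,0,0],[-0.036,0.017,0],0],[[0,0,0],[-0.036,0.017,0],0]]' && python3 -m pendant '[[[0,0,0],[0,0,0],0],[[0,0,0],[0,0,0],0]]'
python3 - <<'E'
from h import *
c=snap('wrist','w1.png')
np.save('w1.npy',{k:c[k] for k in c if k!='pixels'},allow_pickle=True); print(c['T_tool_cam'])
hsv=cv2.cvtColor(c['pixels'],cv2.COLOR_RGB2HSV);m=cv2.inRange(hsv,(100,120,40),(130,255,255))
n,l,st,ce=cv2.connectedComponentsWithStats(m)
for i in range(1,n):
    if st[i,4]>300: print(st[i],ce[i],px2w(c,*ce[i],.04),cv2.minAreaRect(np.argwhere(l==i)[:,::-1].astype(np.float32)))
E
```

```text
t: 0.77
eef_pos: [0.2386, 0.5774, 0.2336]
tool_rot: [-3.141, 0.001, 1.752]
contact_force: [-0.4, 0.1, -0.2]
gripper_width: 0.0912
grip_force: 0.0
t: 1.43
eef_pos: [0.341, 0.3599, 0.2338]
tool_rot: [-3.141, 0.0, 1.572]
contact_force: [1.7, -0.2, 0.2]
gripper_width: 0.0913
grip_force: 0.0
t: 2.1
eef_pos: [0.4774, 0.0719, 0.2339]
tool_rot: [-3.141, -0.0, 1.572]
contact_force: [0.4, 1.4, 0.9]
gripper_width: 0.0915
grip_force: 0.0
t: 2.27
eef_pos: [0.4776, 0.0721, 0.2336]
tool_rot: [-3.141, 0.0, 1.568]
contact_force: [-0.4, 0.3, -0.3]
gripper_width: 0.0912
grip_force: 0.0
[[-5.49886969e-04 -9.63135786e-01 -2.69015158e-01  7.52566759e-02]
 [ 9.99999843e-01 -5.59433888e-04 -4.11727175e-05  6.27790265e-05]
 [-1.10841278e-04 -2.69015139e-01  9.63135942e-01 -1.71312434e-01]
 [ 0.00000000e+00  0.00000000e+00  0.00000000e+00  1.00000000e+00]]
[126   7  30  51 732] [141.2431694   35.09836066] [0.34887235 0.2176711  0.04      ] ((139.9066619873047, 33.80793762207031), (52.114620208740234, 20.660551071166992), 76.60750579833984)
[  411    96   124   185 11202] [461.92885199 190.73236922] [0.67218993 0.06638674 0.04      ] ((470.4822998046875, 190.8020477294922), (105.92879486083984, 184.78257751464844), 7.431407928466797)
[ 259  139   48  148 5021] [280.40071699 201.73750249] [0.48001571 0.05499405 0.04      ] ((279.3500061035156, 212.54998779296875), (45.627010345458984, 147.39227294921875), 3.3664605617523193)
```

View pics/w1.png

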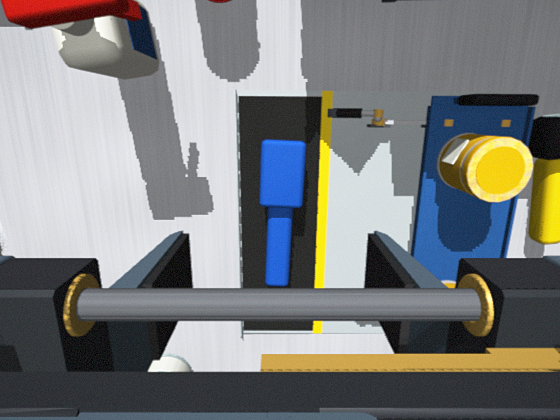

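The wrist view shows the brush head at px (283,173), head/handle step at v≈207, handle end at (277,285), strip from u 238 to 322 and from v 96 to 333, left tin lid at (500,168), left grip at (497,100).

Run:
```python
from h import *
c=np.load('w1.npy',allow_pickle=True).item(); t=np.load('top.npy',allow_pickle=True).item()
for n,u,v,z in [('step',280,207,.045),('head',283,173,.047),('headtip',285,140,.047),('hend',277,285,.033),('strip',238,96,.007),('strip',322,96,.007),('strip',238,333,.007),('tin',500,168,.088),('gripL',497,100,.068),('trayFL',431,96,.031)]: print(n,px2w(c,u,v,z).round(3))
print(tool([0.48,.067,.02]))
```

```text
step [0.48  0.051 0.045]
head [0.483 0.087 0.047]
headtip [0.485 0.12  0.047]
hend [ 0.476 -0.047  0.033]
strip [0.435 0.164 0.007]
strip [0.525 0.164 0.007]
strip [ 0.425 -0.129  0.007]
tin [0.678 0.098 0.088]
gripL [0.678 0.157 0.068]
trayFL [0.632 0.162 0.031]
[-0.00640274  0.00322008  0.21361946]
```

```bash
python3 -m pendant '[[[0,0,3],[-0.003,0.0035,0],75],[[0,0,0],[0,0,0.034],75],[[0,0,0],[0,0,0.034],75],[[0,0,0],[0,0,0.034],75],[[0,0,0],[0,0,0.034],75],[[0,0,0],[0,0,0.034],75],[[0,0,0],[0,0,0.025],75],[[0,0,0],[0,0,0.02],75]]' 25 && python3 -m pendant '[[[0,0,0],[0,0,0],75],[[0,0,0],[0,0,0],255],[[0,0,0],[0,0,0],255],[[0,0,0],[0,0,0],255],[[0,0,0],[0,0,0],255],[[0,0,0],[0,0,0],255]]' && python3 -m pendant '[[[0,0,0],[0,0,-0.03],255],[[0,0,0],[0,0,-0.035],255],[[0,0,0],[0,0,-0.035],255],[[0,0,0],[0,0,-0.035],255],[[0,0,0],[0,0,-0.035],255],[[0,0,0],[0,0,-0.035],255],[[0,0,-3],[0,0,0],255],[[0,0,0],[0,0,0],255]]'
```

```text
t: 2.98
eef_pos: [0.479, 0.0723, 0.017]
tool_rot: [-3.139, 0.0, 1.521]
contact_force: [0.2, -0.3, -0.2]
gripper_width: 0.0641
grip_force: 0.0
t: 3.48
eef_pos: [0.4814, 0.0712, 0.0203]
tool_rot: [3.139, -0.0, 1.519]
contact_force: [-2.0, 4.7, 10.1]
gripper_width: 0.0458
grip_force: 25.0
t: 4.15
eef_pos: [0.4815, 0.0709, 0.2266]
tool_rot: [3.136, -0.0, 1.574]
contact_force: [0.7, -0.2, -2.4]
gripper_width: 0.046
grip_force: 25.0
```

```bash
python3 -m pendant '[[[0,0,0],[0.0348,0.0053,-0.002],255],[[0,0,0],[0.0348,0.0053,-0.002],255],[[0,0,0],[0.0348,0.0053,0],255],[[0,0,0],[0.0348,0.0053,0],255],[[0,0,0],[0.0348,0.0053,0],255],[[0,0,0],[0.0348,0.0053,0],255],[[0,0,0],[0.0348,0.0053,0],255],[[0,0,0],[0.0348,0.0053,0],255]]' && python3 -m pendant '[[[0,0,0],[0.0348,0.0053,0],255],[[0,0,0],[0.0348,0.0053,0],255],[[0,0,0],[0,0,0],255],[[0,0,0],[0,0,0],255]]'
python3 - <<'E'
from h import *
c=snap('wrist','w2.png')
np.save('w2.npy',{k:c[k] for k in c if k!='pixels'},allow_pickle=True)
E
```

```text
t: 4.82
eef_pos: [0.5219, 0.3508, 0.227]
tool_rot: [-3.14, 0.001, 1.57]
contact_force: [0.9, -0.1, -1.3]
gripper_width: 0.0458
grip_force: 25.0
t: 5.15
eef_pos: [0.5324, 0.4201, 0.2263]
tool_rot: [-3.14, 0.001, 1.572]
contact_force: [-0.5, -0.0, -2.0]
gripper_width: 0.0455
grip_force: 25.0
```

View pics/w2.png

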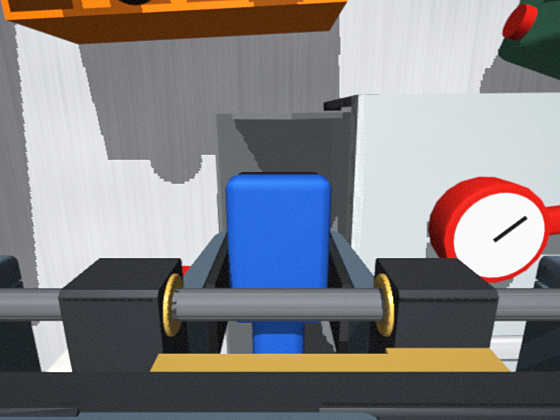

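The brush is held, with its head at (279,230). The bin's far-left corner is at about (222,113) and the deck's front edge at u≈355. The brush looks centred over the mouth.

Run:
```python
from h import *
c=np.load('w2.npy',allow_pickle=True).item()
for u,v,z in [(218,113,.1),(218,240,.1),(232,113,.1),(355,96,.175),(357,220,.175),(345,113,.12)]: print(u,v,px2w(c,u,v,z).round(3))
```

```text
218 113 [0.483 0.494 0.1  ]
218 240 [0.478 0.384 0.1  ]
232 113 [0.495 0.494 0.1  ]
355 96 [0.578 0.505 0.175]
357 220 [0.584 0.427 0.175]
345 113 [0.583 0.495 0.12 ]
```

```bash
python3 -m pendant '[[[0,0,0],[0,-0.002,0.025],255],[[0,0,0],[0,0,0.025],255],[[0,0,0],[0,0,0.025],255],[[0,0,0],[0,0,0.024],255],[[0,0,0],[0,0,0],255],[[0,0,0],[0,0,0],255],[[0,0,0],[0,0,0],95],[[0,0,0],[0,0,0],95]]' && python3 -m pendant '[[[0,0,0],[0,0,0],95],[[0,0,0],[0,0,0],95],[[0,0,0],[0,0,-0.02],95],[[0,0,0],[0,0,-0.03],95],[[0,0,0],[0,0,-0.035],95],[[0,0,0],[0,0,-0.035],95],[[0,0,0],[0,0,0],0],[[0,0,0],[0,0,0],0]]'
python3 - <<'E'
from h import *
snap('wrist','w3.png')
E
```

```text
t: 5.87
eef_pos: [0.5322, 0.4191, 0.1309]
tool_rot: [3.139, -0.001, 1.571]
contact_force: [0.6, 0.2, 0.1]
gripper_width: 0.056
grip_force: 0.2
t: 6.53
eef_pos: [0.5322, 0.4196, 0.2518]
tool_rot: [3.137, -0.003, 1.572]
contact_force: [-0.1, -0.1, -0.9]
gripper_width: 0.0679
grip_force: 0.0
```

View pics/w3.png

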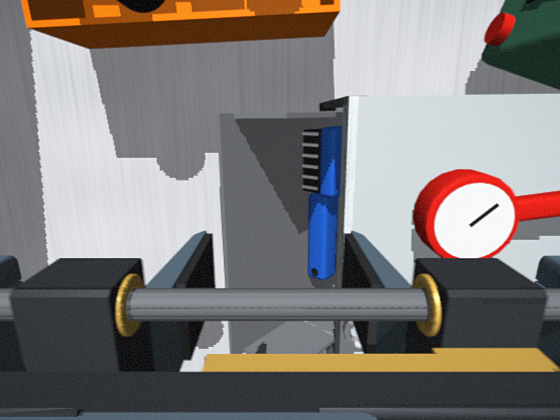

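The brush lies in the bin at (322,200). Next I go above the left yellow tin and re-measure both tins.

```bash
python3 -m pendant '[[[0,0,0],[-0.0358,0.0162,0],0],[[0,0,0],[-0.0358,0.0162,0],0],[[0,0,0],[-0.0358,0.0162,0],0],[[0,0,0],[-0.0358,0.0162,0],0],[[0,0,0],[-0.0358,0.0162,0],0],[[0,0,0],[-0.0358,0.0162,0],0],[[0,0,0],[-0.0358,0.0162,0],0],[[0,0,0],[-0.0358,0.0162,0],0]]' && python3 -m pendant '[[[0,0,0],[-0.0358,0.0162,0],0],[[0,0,0],[0,0,0],0],[[0,0,0],[0,0,0],0]]'
cat >> h.py <<'E'
def lids(c,col,z,mn=300):
    hsv=cv2.cvtColor(c['pixels'],cv2.COLOR_RGB2HSV); lo,hi=dict(y=((15,100,110),(32,255,255)),g=((45,80,50),(85,255,255)))[col]
    m=cv2.inRange(hsv,lo,hi); n,l,st,ce=cv2.connectedComponentsWithStats(m)
    return [(st[i].tolist(),ce[i].round(),px2w(c,*ce[i],z).round(3)) for i in range(1,n) if st[i,4]>mn]
E
python3 - <<'E'
from h import *
c=snap('top','top1.png')
for r in lids(c,'y',.088,80):print(r)
c=snap('wrist','w4.png')
for r in lids(c,'y',.088):print(r)
E
```

```text
t: 7.25
eef_pos: [0.6609, 0.1307, 0.2475]
tool_rot: [-3.139, 0.0, 1.572]
contact_force: [1.6, 0.3, -0.5]
gripper_width: 0.091
grip_force: 0.0
t: 7.5
eef_pos: [0.6774, 0.0946, 0.2471]
tool_rot: [-3.139, 0.0, 1.569]
contact_force: [0.2, 0.4, -0.4]
gripper_width: 0.0911
grip_force: 0.0
([430, 91, 112, 44, 1198], array([476., 112.]), array([ 0.878, -0.601,  0.088]))
([509, 124, 31, 12, 100], array([528., 129.]), array([ 0.828, -0.761,  0.088]))
([296, 168, 19, 18, 237], array([305., 176.]), array([ 0.676, -0.071,  0.088]))
([378, 184, 51, 48, 648], array([407., 208.]), array([ 0.581, -0.387,  0.088]))
([271, 223, 51, 5, 175], array([295., 225.]), array([ 0.526, -0.042,  0.088]))
([145, 114, 20, 131, 1278], array([155., 179.]), array([0.559, 0.11 , 0.088]))
([254, 166, 49, 54, 1729], array([279., 193.]), array([0.678, 0.096, 0.088]))
([357, 179, 25, 80, 1381], array([368., 211.]), array([0.765, 0.078, 0.088]))
([63, 274, 26, 61, 347], array([ 70., 303.]), array([ 0.458, -0.022,  0.088]))
([466, 274, 28, 62, 447], array([485., 303.]), array([ 0.894, -0.022,  0.088]))
([253, 320, 58, 23, 349], array([282., 327.]), array([ 0.68 , -0.05 ,  0.088]))
([256, 329, 304, 43, 6722], array([399., 359.]), array([ 0.81 , -0.091,  0.088]))
```

View pics/w4.png

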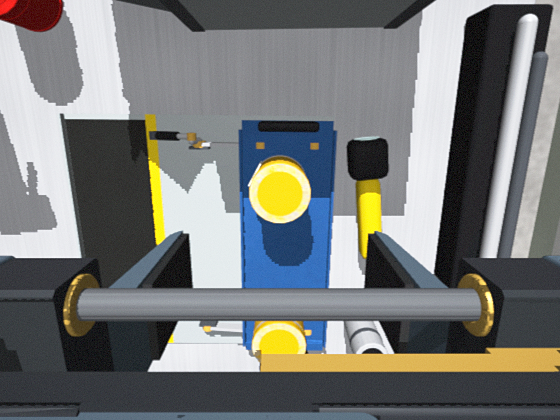

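The wrist view shows the left tin's lid at (281,191), the grip beyond it at (289,126) and the torch clear at (368,200). Now to pick it.

```bash
python3 -m pendant '[[[0,0,0],[0.002,0.002,0],45],[[0,0,0],[0,0,0.035],45],[[0,0,0],[0,0,0.035],45],[[0,0,0],[0,0,0.035],45],[[0,0,0],[0,0,0.035],45],[[0,0,0],[0,0,0.035],45],[[0,0,0],[0,0,0.025],45],[[0,0,0],[0,0,0],45]]' 25 && python3 -m pendant '[[[0,0,0],[0,0,0],255],[[0,0,0],[0,0,0],255],[[0,0,0],[0,0,0],255],[[0,0,0],[0,0,0],255],[[0,0,0],[0,0,0],255]]' && python3 -m pendant '[[[0,0,0],[0,0,-0.02],255],[[0,0,0],[0,0,-0.03],255],[[0,0,0],[0,0,-0.03],255],[[0,0,0],[0,-0.038,0],255],[[0,0,0],[0,-0.04,0],255],[[0,0,0],[0,-0.04,0],255],[[0,0,0],[0,-0.04,0],255],[[0,0,0],[0,-0.04,0],255]]' && python3 -m pendant '[[[0,0,0],[0,0,0],255],[[0,0,0],[0,0,0],255]]'
```

```text
t: 8.27
eef_pos: [0.6757, 0.1001, 0.0435]
tool_rot: [-3.133, 0.0, 1.573]
contact_force: [-0.8, -0.4, -0.9]
gripper_width: 0.075
grip_force: 0.0
t: 8.68
eef_pos: [0.6806, 0.0993, 0.0509]
tool_rot: [3.138, -0.001, 1.572]
contact_force: [-0.5, 2.6, 9.9]
gripper_width: 0.0594
grip_force: 25.0
t: 9.35
eef_pos: [0.4796, 0.0986, 0.1297]
tool_rot: [3.14, -0.0, 1.572]
contact_force: [0.5, 0.2, -1.8]
gripper_width: 0.0594
grip_force: 25.0
t: 9.52
eef_pos: [0.4795, 0.0987, 0.1298]
tool_rot: [-3.141, 0.0, 1.572]
contact_force: [0.4, 0.2, -1.3]
gripper_width: 0.0594
grip_force: 25.0
```

```bash
python3 -m pendant '[[[0,0,0],[-0.002,0,0.03],255],[[0,0,0],[0,0,0.03],255],[[0,0,0],[0,0,0.02],255],[[0,0,0],[0,0,0.01],255],[[0,0,0],[0,0,0.003],255],[[0,0,0],[0,0,0],255],[[0,0,0],[0,0,0],255]]' && python3 -m pendant '[[[0,0,0],[0,0,0.002],255],[[0,0,0],[0,0,0],255],[[0,0,0],[0,0,0],255]]'
```

```text
t: 10.1
eef_pos: [0.4826, 0.0967, 0.0366]
tool_rot: [3.14, -0.0, 1.572]
contact_force: [-0.8, -0.0, -2.0]
gripper_width: 0.0596
grip_force: 25.0
t: 10.35
eef_pos: [0.4818, 0.0967, 0.0345]
tool_rot: [3.141, -0.0, 1.572]
contact_force: [-0.3, 0.0, -1.6]
gripper_width: 0.0595
grip_force: 25.0
```

```bash
python3 -m pendant '[[[0,0,0],[0,0,0.002],255],[[0,0,0],[0,0,0],255],[[0,0,0],[0,0,0],255]]' && python3 -m pendant '[[[0,0,0],[0,0,0.0015],255],[[0,0,0],[0,0,0],255],[[0,0,0],[0,0,0],255]]'
```

```text
t: 10.6
eef_pos: [0.4817, 0.0967, 0.0328]
tool_rot: [3.14, -0.0, 1.572]
contact_force: [-3.9, -0.5, 17.1]
gripper_width: 0.0596
grip_force: 25.0
t: 10.85
eef_pos: [0.4817, 0.0968, 0.0317]
tool_rot: [3.14, -0.0, 1.572]
contact_force: [-5.0, -0.5, 26.2]
gripper_width: 0.0593
grip_force: 25.0
```

```bash
python3 -m pendant '[[[0,0,0],[0,0,-0.003],255],[[0,0,0],[0,0,0],45],[[0,0,0],[0,0,0],45],[[0,0,0],[0,0,0],45],[[0,0,0],[0,0,-0.02],45],[[0,0,0],[0,0,-0.035],45],[[0,0,0],[0,0,-0.04],45],[[0,0,0],[0,0,-0.04],45]]' && python3 -m pendant '[[[0,0,0],[0,0,-0.04],45],[[0,0,0],[-0.028,0.029,0],45],[[0,0,0],[-0.028,0.029,0],45],[[0,0,0],[-0.028,0.029,0],45],[[0,0,0],[-0.028,0.029,0],45],[[0,0,0],[-0.028,0.029,0],45],[[0,0,0],[-0.028,0.029,0],45],[[0,0,0],[0,0.02,0],45]]' && python3 -m pendant '[[[0,0,0],[0,0,0],45],[[0,0,0],[0,0,0],45]]'
python3 - <<'E'
from h import *
c=snap('wrist','w5.png')
for r in lids(c,'y',.088,1000):print(r)
for r in lids(c,'y',.071,1000):print('strip',r)
E
```

```text
t: 11.52
eef_pos: [0.4806, 0.0966, 0.1696]
tool_rot: [-3.14, 0.0, 1.572]
contact_force: [1.4, -0.5, 0.2]
gripper_width: 0.0751
grip_force: 0.0
t: 12.18
eef_pos: [0.6775, -0.0764, 0.2078]
tool_rot: [3.141, 0.001, 1.568]
contact_force: [-0.7, -1.3, -0.3]
gripper_width: 0.0754
grip_force: 0.0
t: 12.35
eef_pos: [0.6758, -0.0715, 0.2074]
tool_rot: [-3.14, -0.0, 1.571]
contact_force: [-1.1, 0.1, -0.1]
gripper_width: 0.075
grip_force: 0.0
([0, 0, 67, 32, 1589], array([33., 13.]), array([0.494, 0.074, 0.088]))
([118, 0, 34, 237, 2863], array([135., 115.]), array([0.561, 0.002, 0.088]))
([380, 3, 29, 112, 2923], array([394.,  58.]), array([0.764, 0.043, 0.088]))
([245, 164, 74, 77, 3681], array([280., 202.]), array([ 0.677, -0.07 ,  0.088]))
([170, 346, 390, 26, 7366], array([375., 361.]), array([ 0.77 , -0.229,  0.088]))
strip ([0, 0, 67, 32, 1589], array([33., 13.]), array([0.483, 0.079, 0.071]))
strip ([118, 0, 34, 237, 2863], array([135., 115.]), array([0.555, 0.001, 0.071]))
strip ([380, 3, 29, 112, 2923], array([394.,  58.]), array([0.77 , 0.045, 0.071]))
strip ([245, 164, 74, 77, 3681], array([280., 202.]), array([ 0.677, -0.074,  0.071]))
strip ([170, 346, 390, 26, 7366], array([375., 361.]), array([ 0.776, -0.242,  0.071]))
```

View pics/w5.png

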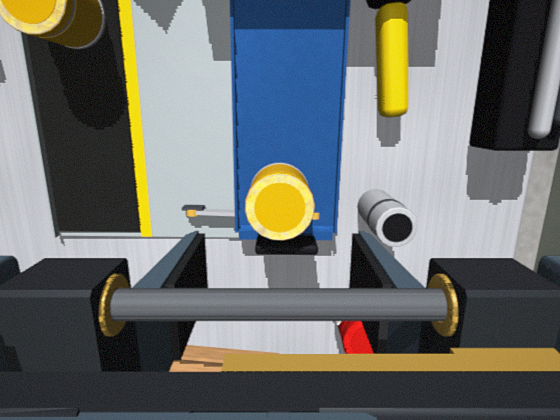

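The view shows the placed tin upright on the strip at top left. The right tin's lid is at (280,202), and the socket at (390,222) is clear of the fingers. Pick it next.

```bash
python3 -m pendant '[[[0,0,0],[0,0.001,0.035],45],[[0,0,0],[0,0,0.035],45],[[0,0,0],[0,0,0.035],45],[[0,0,0],[0,0,0.035],45],[[0,0,0],[0,0,0.02],45],[[0,0,0],[0,0,0],45],[[0,0,0],[0,0,0],255],[[0,0,0],[0,0,0],255]]' 25 && python3 -m pendant '[[[0,0,0],[0,0,0],255],[[0,0,0],[0,0,0],255],[[0,0,0],[0,0,0],255]]' && python3 -m pendant '[[[0,0,0],[0,0,-0.02],255],[[0,0,0],[0,0,-0.03],255],[[0,0,0],[0,0,-0.03],255],[[0,0,0],[0,-0.036,0],255],[[0,0,0],[0,-0.04,0],255],[[0,0,0],[0,-0.04,0],255],[[0,0,0],[0,-0.04,0],255],[[0,0,0],[0,-0.04,0],255]]' && python3 -m pendant '[[[0,0,0],[0,0,0],255],[[0,0,0],[0,0,0],255]]'
```

```text
t: 13.07
eef_pos: [0.6772, -0.071, 0.0504]
tool_rot: [3.14, 0.0, 1.572]
contact_force: [0.8, -0.2, 0.0]
gripper_width: 0.0647
grip_force: 0.0
t: 13.32
eef_pos: [0.6776, -0.0712, 0.0505]
tool_rot: [3.139, 0.0, 1.572]
contact_force: [-1.5, 1.9, 9.7]
gripper_width: 0.0595
grip_force: 25.0
t: 13.98
eef_pos: [0.4788, -0.0712, 0.1292]
tool_rot: [3.14, 0.0, 1.572]
contact_force: [0.9, -1.0, -3.2]
gripper_width: 0.0594
grip_force: 25.0
t: 14.15
eef_pos: [0.4785, -0.0712, 0.1293]
tool_rot: [-3.141, -0.0, 1.571]
contact_force: [1.7, -0.8, -2.2]
gripper_width: 0.0597
grip_force: 25.0
```

```bash
python3 -m pendant '[[[0,0,0],[0,0.002,0.03],255],[[0,0,0],[0,0,0.03],255],[[0,0,0],[0,0,0.02],255],[[0,0,0],[0,0,0.012],255],[[0,0,0],[0,0,0.003],255],[[0,0,0],[0,0,0.002],255],[[0,0,0],[0,0,0],255],[[0,0,0],[0,0,0],255]]'
```

```text
t: 14.82
eef_pos: [0.484, -0.0716, 0.032]
tool_rot: [3.14, 0.001, 1.572]
contact_force: [0.1, 0.4, 0.7]
gripper_width: 0.0596
grip_force: 25.0
```

```bash
python3 -m pendant '[[[0,0,0],[0,0,0.0015],255],[[0,0,0],[0,0,0],255],[[0,0,0],[0,0,0],255]]'
```

```text
t: 15.07
eef_pos: [0.4841, -0.0717, 0.0311]
tool_rot: [3.139, 0.001, 1.572]
contact_force: [-2.8, 1.0, 18.3]
gripper_width: 0.0593
grip_force: 25.0
```

```bash
python3 -m pendant '[[[0,0,0],[0,0,-0.003],255],[[0,0,0],[0,0,0],45],[[0,0,0],[0,0,0],45],[[0,0,0],[0,0,0],45],[[0,0,0],[0,0,-0.02],45],[[0,0,0],[0,0,-0.035],45],[[0,0,0],[0,0,-0.04],45],[[0,0,0],[0,0,-0.04],45]]' && python3 -m pendant '[[[0,0,0],[0,0,-0.04],45],[[0,0,0],[-0.008,0.032,0],45],[[0,0,0],[-0.008,0.032,0],45],[[0,0,0],[-0.008,0.032,0],45],[[0,0,0],[-0.008,0.032,0],45],[[0,0,0],[-0.008,0.032,0],45],[[0,0,0],[-0.008,0.032,0],45],[[0,0,-7],[0,0,0],45]]' && python3 -m pendant '[[[0,0,-7],[0,0,0],45],[[0,0,-7],[0,0,0],45],[[0,0,-7],[0,0,0],45],[[0,0,-7],[0,0,0],45],[[0,0,-7],[0,0,0],45],[[0,0,-7],[0,0,0],45],[[0,0,-7],[0,0,0],45],[[0,0,-7],[0,0,0],45]]' && python3 -m pendant '[[[0,0,-7],[0,0,0],45],[[0,0,-7],[0,0,0],45],[[0,0,-7],[0,0,0],45],[[0,0,-6],[0,0,0],45],[[0,0,0],[0,0,0],45],[[0,0,0],[0,0,0],45]]'
python3 - <<'E'
from h import *
c=snap('wrist','w6.png')
np.save('w6.npy',{k:c[k] for k in c if k!='pixels'},allow_pickle=True)
for r in lids(c,'y',.071,1000):print(r)
E
```

```text
t: 15.73
eef_pos: [0.482, -0.0712, 0.1692]
tool_rot: [-3.14, -0.0, 1.572]
contact_force: [1.1, -0.5, -0.4]
gripper_width: 0.075
grip_force: 0.0
t: 16.4
eef_pos: [0.6792, -0.1206, 0.2069]
tool_rot: [3.14, 0.001, 1.69]
contact_force: [-2.2, 0.6, 1.0]
gripper_width: 0.0753
grip_force: 0.0
t: 17.07
eef_pos: [0.6746, -0.1191, 0.2076]
tool_rot: [-3.142, -0.0, 2.677]
contact_force: [-0.3, 1.1, 0.1]
gripper_width: 0.0753
grip_force: 0.0
t: 17.57
eef_pos: [0.6746, -0.1192, 0.2077]
tool_rot: [3.142, -0.0, 3.139]
contact_force: [0.3, 0.3, -0.3]
gripper_width: 0.0752
grip_force: 0.0
([0, 0, 125, 191, 12877], array([71., 84.]), array([ 0.576, -0.29 ,  0.071]))
([267, 29, 293, 17, 3964], array([409.,  37.]), array([ 0.542, -0.015,  0.071]))
```

View pics/w6.png

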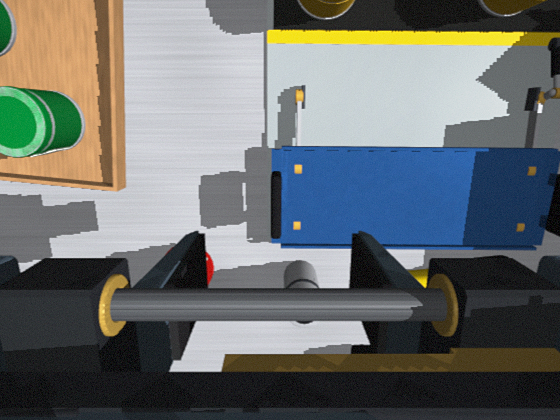

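The tray is empty. The right grip is at (277,205), spanning u 272–282 and v 172–238, and both tin bases stand on the strip at the top edge.

Run:
```python
from h import *
c=np.load('w6.npy',allow_pickle=True).item()
for u,v in [(277,205),(272,172),(282,238)]: print(px2w(c,u,v,.066).round(4))
s=px2w(c,277,205,.066); print(tool([s[0],s[1],.032]))
p=s+[0,0,-.034]
q=np.linspace(0,1.66,17); X=.07*(np.cos(q+.087)-np.cos(.087)); Z=.07*(np.sin(q+.087)-np.sin(.087))
print(np.c_[q,-X*1000,-Z*1000,np.r_[0,-np.diff(X)*1000],np.r_[0,-np.diff(Z)*1000]].round(1))
```

```text
[ 0.6809 -0.1209  0.066 ]
[ 0.6504 -0.1253  0.066 ]
[ 0.713  -0.1163  0.066 ]
[-0.00637779 -0.00177018  0.17572826]
[[  0.   -0.   -0.    0.    0. ]
 [  0.1   1.   -7.2   1.   -7.2]
 [  0.2   2.7 -14.2   1.7  -7. ]
 [  0.3   5.2 -21.1   2.5  -6.8]
 [  0.4   8.4 -27.6   3.2  -6.5]
 [  0.5  12.2 -33.8   3.8  -6.2]
 [  0.6  16.6 -39.5   4.4  -5.7]
 [  0.7  21.6 -44.8   5.   -5.3]
 [  0.8  27.2 -49.5   5.5  -4.7]
 [  0.9  33.1 -53.6   6.   -4.1]
 [  1.   39.5 -57.1   6.4  -3.5]
 [  1.1  46.2 -59.9   6.7  -2.8]
 [  1.2  53.2 -61.9   7.   -2.1]
 [  1.3  60.3 -63.3   7.1  -1.3]
 [  1.5  67.5 -63.9   7.2  -0.6]
 [  1.6  74.8 -63.7   7.3   0.1]
 [  1.7  82.  -62.8   7.2   0.9]]
```

```bash
python3 -m pendant '[[[0,0,0],[-0.006,-0.002,0.035],45],[[0,0,0],[0,0,0.035],45],[[0,0,0],[0,0,0.035],45],[[0,0,0],[0,0,0.035],45],[[0,0,0],[0,0,0.02],45],[[0,0,0],[0,0,0.01],45],[[0,0,0],[0,0,0],45],[[0,0,0],[0,0,0],255]]' 45 && python3 -m pendant '[[[0,0,0],[0,0,0],255],[[0,0,0],[0,0,0],255],[[0,0,0],[0,0,0],255],[[0,0,0],[0,0,0],255],[[0,0,0],[0,0,0],255],[[0,0,0],[0,0,0],255],[[0,0,0],[0,0,0],255]]'
```

```text
t: 18.28
eef_pos: [0.6811, -0.1213, 0.0386]
tool_rot: [-3.141, 0.001, 3.141]
contact_force: [-0.5, 0.4, 1.1]
gripper_width: 0.0711
grip_force: 0.0
t: 18.87
eef_pos: [0.6806, -0.1212, 0.038]
tool_rot: [-3.142, 0.0, -3.141]
contact_force: [0.0, 0.0, 0.0]
gripper_width: 0.0248
grip_force: 0.0
```

```bash
python3 -m pendant '[[[0,0,0],[0,0,0],255],[[0,0,0],[0,0,0],255],[[0,0,0],[0,0,0],255],[[0,0,0],[0,0,0],255]]'
```

```text
t: 19.2
eef_pos: [0.6807, -0.1214, 0.0379]
tool_rot: [-3.142, 0.0, -3.141]
contact_force: [1.1, -2.2, 0.1]
gripper_width: 0.0099
grip_force: 45.0
```

Gripped at 10 mm. Swing along the arc, first half then a check.

```bash
python3 -m pendant '[[[0,0,0],[0.001,0,-0.0072],255],[[0,0,0],[0.0017,0,-0.007],255],[[0,0,0],[0.0025,0,-0.0068],255],[[0,0,0],[0.0032,0,-0.0065],255],[[0,0,0],[0.0038,0,-0.0062],255],[[0,0,0],[0.0044,0,-0.0057],255],[[0,0,0],[0.005,0,-0.0053],255],[[0,0,0],[0.0055,0,-0.0047],255]]'
```

```text
t: 19.87
eef_pos: [0.6529, -0.1211, 0.0879]
tool_rot: [3.142, 0.0, -3.141]
contact_force: [2.1, -1.0, -6.1]
gripper_width: 0.0098
grip_force: 45.0
```

```bash
python3 -m pendant '[[[0,0,0],[0.006,0,-0.0041],255],[[0,0,0],[0.0064,0,-0.0035],255],[[0,0,0],[0.0067,0,-0.0028],255],[[0,0,0],[0.007,0,-0.0021],255],[[0,0,0],[0.0071,0,-0.0013],255],[[0,0,0],[0.0072,0,-0.0006],255],[[0,0,0],[0.0073,0,0.0001],255],[[0,0,0],[0.0072,0,0.0009],255]]' && python3 -m pendant '[[[0,0,0],[0,0,0],255],[[0,0,0],[0,0,0],255]]'
```

```text
t: 20.53
eef_pos: [0.5977, -0.1207, 0.1007]
tool_rot: [3.141, -0.0, -3.141]
contact_force: [29.5, 4.2, -0.5]
gripper_width: 0.0098
grip_force: 45.0
t: 20.7
eef_pos: [0.5986, -0.1206, 0.1008]
tool_rot: [3.141, 0.001, -3.141]
contact_force: [5.2, 6.7, -4.2]
gripper_width: 0.0103
grip_force: 45.0
```

The tray is against its stop. Release, rise and go above the far green tin.

```bash
python3 -m pendant '[[[0,0,0],[0,0,0],60],[[0,0,0],[0,0,0],60],[[0,0,0],[0,0,0],60],[[0,0,0],[0,0,0],60],[[0,0,0],[0,0,0],60],[[0,0,0],[0,0,-0.02],45],[[0,0,0],[0,0,-0.03],45],[[0,0,0],[0,0,-0.04],45]]' 25 && python3 -m pendant '[[[0,0,0],[0,0,-0.03],45],[[0,0,0],[-0.001,-0.037,0],45],[[0,0,0],[-0.001,-0.037,0],45],[[0,0,0],[-0.001,-0.037,0],45],[[0,0,0],[-0.001,-0.037,0],45],[[0,0,0],[-0.001,-0.037,0],45],[[0,0,0],[-0.001,-0.037,0],45],[[0,0,0],[0,0,0],45]]' && python3 -m pendant '[[[0,0,0],[0,0,0],45],[[0,0,0],[0,0,0],45]]'
python3 - <<'E'
from h import *
c=snap('wrist','w7.png')
for r in lids(c,'g',.068,1000):print(r)
c=snap('top','top2.png')
for r in lids(c,'y',.071,80):print('y',r)
for r in lids(c,'g',.068,80):print('g',r)
b=cv2.imread('pics/top2.png')[130:290,190:440]; a=cv2.imread('pics/w7.png')
cv2.imwrite('pics/v7.png',np.vstack([cv2.resize(a,(400,300)),cv2.resize(b,(400,256))]))
E
```

```text
t: 21.37
eef_pos: [0.597, -0.1209, 0.1896]
tool_rot: [3.14, -0.005, -3.141]
contact_force: [1.0, -0.2, 0.2]
gripper_width: 0.0604
grip_force: 0.0
t: 22.03
eef_pos: [0.604, -0.3498, 0.2202]
tool_rot: [-3.139, 0.0, 3.138]
contact_force: [0.3, -0.7, 0.0]
gripper_width: 0.0754
grip_force: 0.0
t: 22.2
eef_pos: [0.6045, -0.3429, 0.2204]
tool_rot: [3.141, -0.001, -3.141]
contact_force: [0.7, 0.1, -0.5]
gripper_width: 0.0753
grip_force: 0.0
([179, 61, 72, 71, 3288], array([213.,  97.]), array([ 0.516, -0.4  ,  0.068]))
([242, 160, 62, 67, 3055], array([273., 195.]), array([ 0.604, -0.348,  0.068]))
y ([430, 91, 112, 62, 2210], array([473., 123.]), array([ 0.849, -0.596,  0.071]))
y ([255, 141, 26, 9, 185], array([268., 145.]), array([0.776, 0.045, 0.071]))
y ([394, 207, 32, 16, 193], array([411., 214.]), array([ 0.563, -0.401,  0.071]))
y ([245, 223, 77, 5, 272], array([283., 225.]), array([ 0.526, -0.005,  0.071]))
y ([242, 229, 19, 20, 287], array([251., 239.]), array([0.482, 0.095, 0.071]))
y ([296, 229, 16, 20, 209], array([304., 238.]), array([ 0.485, -0.072,  0.071]))
g ([37, 92, 76, 58, 2442], array([ 75., 121.]), array([0.854, 0.661, 0.068]))
g ([398, 222, 21, 16, 176], array([409., 229.]), array([ 0.517, -0.397,  0.068]))
```

View pics/v7.png

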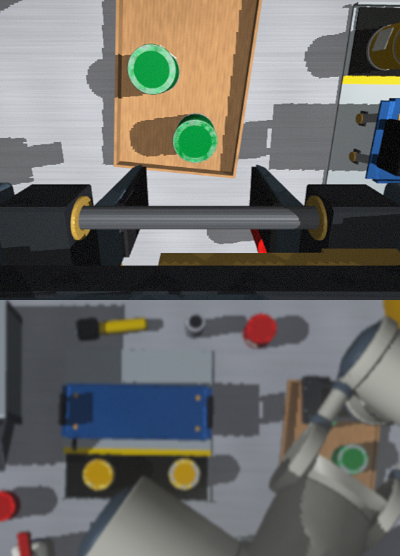

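The tray is open with both yellow tins upright in front of it. The green lid is at wrist (273,195), i.e. (0.604,-0.347). I'll pick it with the fingertips above the carton walls.

```bash
python3 -m pendant '[[[0,0,0],[0,-0.004,0.035],45],[[0,0,0],[0,0,0.035],45],[[0,0,0],[0,0,0.035],45],[[0,0,0],[0,0,0.035],45],[[0,0,0],[0,0,0.03],45],[[0,0,0],[0,0,0.019],45],[[0,0,0],[0,0,0],45],[[0,0,0],[0,0,0],255]]' 25 && python3 -m pendant '[[[0,0,0],[0,0,0],255],[[0,0,0],[0,0,0],255],[[0,0,0],[0,0,0],255],[[0,0,0],[0,0,0],255]]' && python3 -m pendant '[[[0,0,0],[0,0,-0.02],255],[[0,0,0],[0,0,-0.035],255],[[0,0,0],[0,0,-0.035],255],[[0,0,0],[0,0,-0.04],255],[[0,0,0],[0,0,-0.04],255],[[0,0,0],[0,0,-0.02],255],[[0,0,0],[0,0,0],255]]'
```

```text
t: 22.97
eef_pos: [0.6048, -0.346, 0.0316]
tool_rot: [3.141, -0.001, -3.139]
contact_force: [-0.3, -0.1, 0.1]
gripper_width: 0.0709
grip_force: 0.0
t: 23.3
eef_pos: [0.606, -0.3476, 0.0338]
tool_rot: [-3.14, 0.003, -3.141]
contact_force: [1.4, 2.1, 8.4]
gripper_width: 0.0596
grip_force: 25.0
t: 23.88
eef_pos: [0.6068, -0.3485, 0.2287]
tool_rot: [-3.136, 0.008, -3.141]
contact_force: [2.1, -0.8, -1.8]
gripper_width: 0.0593
grip_force: 25.0
```

```bash
python3 -m pendant '[[[0,0,0],[0.001,0.038,0],255],[[0,0,0],[0.001,0.038,0],255],[[0,0,0],[0.001,0.038,0],255],[[0,0,0],[0.001,0.038,0],255],[[0,0,0],[0.001,0.038,0],255],[[0,0,0],[0.001,0.038,0],255],[[0,0,0],[0,0.038,0],255],[[0,0,0],[0,0.038,0],255]]' && python3 -m pendant '[[[0,0,0],[0,0.038,0],255],[[0,0,0],[0,0.038,0],255],[[0,0,0],[0,0.038,0],255],[[0,0,0],[0,0,0],255],[[0,0,0],[0,0,0],255],[[0,0,0],[0,0,0.035],255],[[0,0,0],[0,0,0.035],255],[[0,0,0],[0,0,0.02],255]]' && python3 -m pendant '[[[0,0,0],[0,0,0.01],255],[[0,0,0],[0,0,0.003],255],[[0,0,0],[0,0,0],255],[[0,0,0],[0,0,0],255]]'
```

```text
t: 24.55
eef_pos: [0.5976, -0.0414, 0.2213]
tool_rot: [3.141, -0.001, -3.141]
contact_force: [1.3, 0.1, -2.7]
gripper_width: 0.0595
grip_force: 25.0
t: 25.22
eef_pos: [0.5968, 0.0697, 0.1286]
tool_rot: [-3.141, -0.003, -3.141]
contact_force: [-1.4, 0.3, -3.3]
gripper_width: 0.0595
grip_force: 25.0
t: 25.55
eef_pos: [0.5992, 0.0704, 0.1199]
tool_rot: [-3.142, 0.002, -3.141]
contact_force: [-0.2, -0.1, -1.5]
gripper_width: 0.0594
grip_force: 25.0
```

```bash
python3 -m pendant '[[[0,0,0],[0,0,0.002],255],[[0,0,0],[0,0,0],255],[[0,0,0],[0,0,0],255]]'&& python3 -m pendant '[[[0,0,0],[0,0,0.0015],255],[[0,0,0],[0,0,0],255],[[0,0,0],[0,0,0],255]]'
```

```text
t: 25.8
eef_pos: [0.5988, 0.0708, 0.1174]
tool_rot: [3.142, 0.001, -3.141]
contact_force: [0.1, 0.0, -2.4]
gripper_width: 0.0592
grip_force: 25.0
t: 26.05
eef_pos: [0.5989, 0.0708, 0.1164]
tool_rot: [-3.142, 0.002, -3.14]
contact_force: [-3.5, -0.2, 12.0]
gripper_width: 0.0597
grip_force: 25.0
```

```bash
python3 -m pendant '[[[0,0,0],[0,0,-0.002],255],[[0,0,0],[0,0,0],50],[[0,0,0],[0,0,0],50],[[0,0,0],[0,0,0],50],[[0,0,0],[0,0,-0.02],50],[[0,0,0],[0,0,-0.03],50],[[0,0,0],[0,0,-0.03],45],[[0,0,0],[0,0,-0.03],45]]' && python3 -m pendant '[[[0,0,0],[0.007,-0.039,0],45],[[0,0,0],[0.007,-0.039,0],45],[[0,0,0],[0.007,-0.039,0],45],[[0,0,0],[0.007,-0.039,0],45],[[0,0,0],[0.007,-0.039,0],45],[[0,0,0],[0.007,-0.039,0],45],[[0,0,0],[0.007,-0.039,0],45],[[0,0,0],[0.007,-0.039,0],45]]' && python3 -m pendant '[[[0,0,0],[0.007,-0.039,0],45],[[0,0,0],[0.007,-0.039,0],45],[[0,0,0],[0.007,-0.039,0],45],[[0,0,0],[0.006,-0.039,0],45],[[0,0,0],[0,0,0],45],[[0,0,0],[0,0,0],45],[[0,0,0],[0,0,0],45]]'
python3 - <<'E'
from h import *
c=snap('wrist','w8.png')
for r in lids(c,'g',.068,1000):print(r)
E
```

```text
t: 26.72
eef_pos: [0.5981, 0.0707, 0.2283]
tool_rot: [-3.142, -0.001, -3.141]
contact_force: [0.5, 0.1, -0.6]
gripper_width: 0.0747
grip_force: 0.0
t: 27.38
eef_pos: [0.542, -0.2432, 0.2272]
tool_rot: [-3.142, 0.0, -3.141]
contact_force: [2.1, -0.0, 0.3]
gripper_width: 0.0747
grip_force: 0.0
t: 27.97
eef_pos: [0.5157, -0.397, 0.2269]
tool_rot: [3.141, -0.0, -3.141]
contact_force: [0.2, -0.1, 0.3]
gripper_width: 0.0753
grip_force: 0.0
([245, 160, 60, 64, 2579], array([274., 192.]), array([ 0.513, -0.401,  0.068]))
```

```bash
python3 -m pendant '[[[0,0,0],[0.001,-0.003,0.035],45],[[0,0,0],[0,0,0.035],45],[[0,0,0],[0,0,0.035],45],[[0,0,0],[0,0,0.035],45],[[0,0,0],[0,0,0.035],45],[[0,0,0],[0,0,0.02],45],[[0,0,0],[0,0,0],45],[[0,0,0],[0,0,0],255]]' 25 && python3 -m pendant '[[[0,0,0],[0,0,0],255],[[0,0,0],[0,0,0],255],[[0,0,0],[0,0,0],255],[[0,0,0],[0,0,0],255]]' && python3 -m pendant '[[[0,0,0],[0,0,-0.02],255],[[0,0,0],[0,0,-0.035],255],[[0,0,0],[0,0,-0.035],255],[[0,0,0],[0,0,-0.04],255],[[0,0,0],[0,0,-0.04],255],[[0,0,0],[0,0,-0.02],255],[[0,0,0],[0,0,0],255],[[0,0,0],[0,0,0],255]]'
```

```text
t: 28.68
eef_pos: [0.515, -0.399, 0.0321]
tool_rot: [3.14, -0.001, -3.139]
contact_force: [0.7, -0.8, 0.5]
gripper_width: 0.071
grip_force: 0.0
t: 29.02
eef_pos: [0.516, -0.4008, 0.0343]
tool_rot: [-3.14, 0.003, -3.141]
contact_force: [2.2, 2.6, 9.1]
gripper_width: 0.0601
grip_force: 25.0
t: 29.68
eef_pos: [0.5151, -0.4006, 0.224]
tool_rot: [-3.139, 0.002, -3.141]
contact_force: [0.7, -0.2, -3.1]
gripper_width: 0.0595
grip_force: 25.0
```

```bash
python3 -m pendant '[[[0,0,0],[-0.0084,0.0366,0],255],[[0,0,0],[-0.0084,0.0366,0],255],[[0,0,0],[-0.0084,0.0366,0],255],[[0,0,0],[-0.0084,0.0366,0],255],[[0,0,0],[-0.0084,0.0366,0],255],[[0,0,0],[-0.0084,0.0366,0],255],[[0,0,0],[-0.0084,0.0366,0],255],[[0,0,0],[-0.0084,0.0366,0],255]]' && python3 -m pendant '[[[0,0,0],[-0.0084,0.0366,0],255],[[0,0,0],[-0.0084,0.0366,0],255],[[0,0,0],[0,0,0],255],[[0,0,0],[0,0,0],255],[[0,0,0],[0,0,0.035],255],[[0,0,0],[0,0,0.035],255],[[0,0,0],[0,0,0.02],255],[[0,0,0],[0,0,0],255]]' && python3 -m pendant '[[[0,0,0],[0,0,0.008],255],[[0,0,0],[0,0,0.004],255],[[0,0,0],[0,0,0],255],[[0,0,0],[0,0,0],255]]'
```

```text
t: 30.35
eef_pos: [0.5809, -0.1054, 0.2206]
tool_rot: [3.141, -0.003, -3.141]
contact_force: [1.0, -0.4, -1.9]
gripper_width: 0.0596
grip_force: 25.0
t: 31.02
eef_pos: [0.595, -0.0347, 0.1272]
tool_rot: [3.14, -0.009, 3.141]
contact_force: [-1.1, 0.4, -2.9]
gripper_width: 0.06
grip_force: 25.0
t: 31.35
eef_pos: [0.599, -0.0345, 0.1211]
tool_rot: [-3.141, 0.001, -3.141]
contact_force: [0.6, -0.5, -2.3]
gripper_width: 0.0595
grip_force: 25.0
```

```bash
python3 -m pendant '[[[0,0,0],[0,0,0.003],255],[[0,0,0],[0,0,0],255],[[0,0,0],[0,0,0],255]]'&& python3 -m pendant '[[[0,0,0],[0,0,0.0015],255],[[0,0,0],[0,0,0],255],[[0,0,0],[0,0,0],255]]'
```

```text
t: 31.6
eef_pos: [0.5986, -0.0342, 0.1175]
tool_rot: [-3.142, 0.001, -3.141]
contact_force: [-0.1, -0.2, -2.3]
gripper_width: 0.0595
grip_force: 25.0
t: 31.85
eef_pos: [0.5988, -0.0343, 0.117]
tool_rot: [-3.141, 0.001, -3.141]
contact_force: [-5.3, 0.4, 14.2]
gripper_width: 0.0593
grip_force: 25.0
```

Seated. Release, rise, back off to the right, and take a last look.

```bash
python3 -m pendant '[[[0,0,0],[0,0,-0.002],255],[[0,0,0],[0,0,0],55],[[0,0,0],[0,0,0],55],[[0,0,0],[0,0,0],55],[[0,0,0],[0,0,-0.02],55],[[0,0,0],[0,0,-0.03],55],[[0,0,0],[0,0,-0.04],55],[[0,0,0],[0,0,-0.04],55]]' && python3 -m pendant '[[[0,0,0],[0.01,-0.036,0],55],[[0,0,0],[0.01,-0.036,0],55],[[0,0,0],[0.01,-0.036,0],55],[[0,0,0],[0.01,-0.036,0],55],[[0,0,0],[0.01,-0.036,0],55],[[0,0,0],[0.01,-0.036,0],55],[[0,0,0],[0.01,-0.036,0],55],[[0,0,0],[0,0,0],55]]'
python3 - <<'E'
from h import *
snap('scene','scene9.png');c=snap('top','top9.png')
for r in lids(c,'y',.071,80):print('y',r[1:])
for r in lids(c,'g',.152,80):print('g',r[1:])
a=cv2.imread('pics/scene9.png')[120:370,80:540]; b=cv2.imread('pics/top9.png')[100:300,40:440]
cv2.imwrite('pics/v9.png',np.vstack([cv2.resize(a,(550,299)),cv2.resize(b,(550,275))]))
E
```

```text
t: 32.52
eef_pos: [0.5978, -0.0341, 0.2486]
tool_rot: [3.141, -0.002, -3.141]
contact_force: [0.6, -0.1, -0.1]
gripper_width: 0.0713
grip_force: 0.0
t: 33.18
eef_pos: [0.527, -0.2921, 0.2475]
tool_rot: [-3.14, -0.0, 3.138]
contact_force: [0.1, -0.8, -0.0]
gripper_width: 0.0713
grip_force: 0.0
y (array([471., 124.]), array([ 0.845, -0.593,  0.071]))
y (array([268., 145.]), array([0.776, 0.045, 0.071]))
y (array([297., 230.]), array([ 0.511, -0.05 ,  0.071]))
y (array([251., 239.]), array([0.482, 0.095, 0.071]))
g (array([ 75., 121.]), array([0.833, 0.623, 0.152]))
g (array([257., 199.]), array([0.598, 0.07 , 0.152]))
g (array([292., 200.]), array([ 0.598, -0.033,  0.152]))
```

View pics/v9.png

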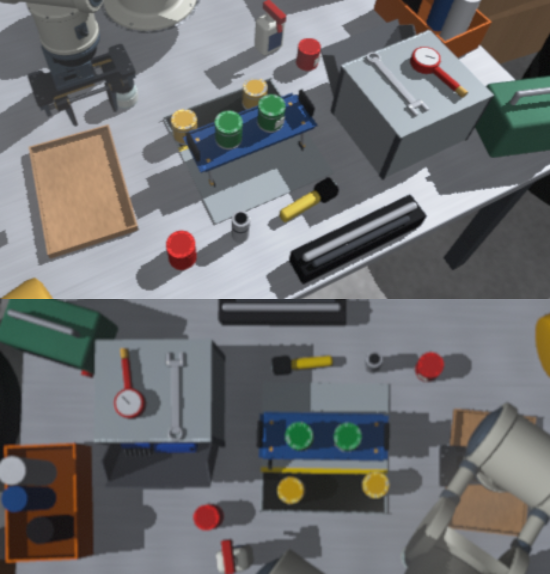

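The tray is open, and the green tins stand on it at (0.598,0.070) and (0.598,-0.033). The right yellow tin has been knocked aside, to about crop (375,485), i.e. near (0.49,-0.097) at the strip's edge. I'll look closely and put it back.

```bash
python3 -m pendant '[[[0,0,0],[0.006,0.039,0],45],[[0,0,0],[0.006,0.039,0],45],[[0,0,0],[0.006,0.039,0],45],[[0,0,0],[0.006,0.039,0],45],[[0,0,0],[0.006,0.039,0],45],[[0,0,0],[0.006,0,0],45],[[0,0,0],[0,0,0],45],[[0,0,0],[0,0,0],45]]'
python3 - <<'E'
from h import *
c=snap('wrist','w10.png')
for r in lids(c,'y',.071,1000):print(r)
np.save('w10.npy',{k:c[k] for k in c if k!='pixels'},allow_pickle=True)
E
```

```text
t: 33.95
eef_pos: [0.4928, -0.0906, 0.248]
tool_rot: [-3.141, 0.001, -3.139]
contact_force: [0.5, 0.6, -0.6]
gripper_width: 0.0747
grip_force: 0.0
([0, 81, 132, 195, 20153], array([ 64., 173.]), array([ 0.476, -0.305,  0.071]))
([435, 149, 57, 58, 1831], array([463., 179.]), array([0.481, 0.093, 0.071]))
([240, 158, 253, 61, 4242], array([321., 198.]), array([ 0.501, -0.048,  0.071]))
```

View pics/w10.png

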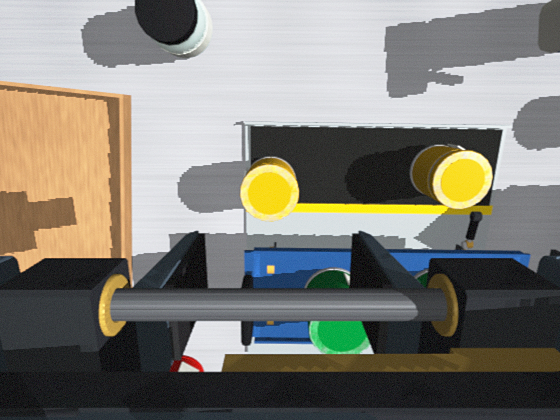

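The knocked tin is upright, lid at (269,191), near (0.493,-0.100), right on the strip's corner edge. I'll regrip it and move it back inside.

```bash
python3 -m pendant '[[[0,0,0],[0,-0.009,0.03],45],[[0,0,0],[0,0,0.035],45],[[0,0,0],[0,0,0.035],45],[[0,0,0],[0,0,0.035],45],[[0,0,0],[0,0,0.035],45],[[0,0,0],[0,0,0.03],45],[[0,0,0],[0,0,0.014],45],[[0,0,0],[0,0,0],45]]' 25 && python3 -m pendant '[[[0,0,0],[0,0,0],255],[[0,0,0],[0,0,0],255],[[0,0,0],[0,0,0],255],[[0,0,0],[0,0,0],255],[[0,0,0],[0,0,0],255]]' && python3 -m pendant '[[[0,0,0],[0,0,-0.008],255],[[0,0,0],[0.004,0.01,0],255],[[0,0,0],[0.004,0.01,0],255],[[0,0,0],[0.004,0.01,0],255],[[0,0,0],[0,0,0.005],255],[[0,0,0],[0,0,0.002],255],[[0,0,0],[0,0,0],255],[[0,0,0],[0,0,0],255]]'
```

```text
t: 34.67
eef_pos: [0.4913, -0.1008, 0.0306]
tool_rot: [3.14, -0.005, 3.141]
contact_force: [-1.6, 0.4, 0.0]
gripper_width: 0.0749
grip_force: 0.0
t: 35.08
eef_pos: [0.4934, -0.1007, 0.0348]
tool_rot: [-3.141, 0.002, -3.141]
contact_force: [-0.8, -1.1, 8.7]
gripper_width: 0.0599
grip_force: 25.0
t: 35.75
eef_pos: [0.4804, -0.0701, 0.0344]
tool_rot: [3.141, -0.0, -3.14]
contact_force: [0.1, 0.3, -2.5]
gripper_width: 0.0596
grip_force: 25.0
```

```bash
python3 -m pendant '[[[0,0,0],[0,0,0.001],255],[[0,0,0],[0,0,0.001],255],[[0,0,0],[0,0,0],255],[[0,0,0],[0,0,0],255]]'
```

```text
t: 36.08
eef_pos: [0.4808, -0.0702, 0.0334]
tool_rot: [3.142, 0.001, -3.141]
contact_force: [-4.1, 6.3, 25.7]
gripper_width: 0.0594
grip_force: 25.0
```

```bash
python3 -m pendant '[[[0,0,0],[0,0,-0.002],255],[[0,0,0],[0,0,0],50],[[0,0,0],[0,0,0],50],[[0,0,0],[0,0,0],50],[[0,0,0],[0,0,-0.02],50],[[0,0,0],[0,0,-0.035],50],[[0,0,0],[0,0,-0.04],50],[[0,0,0],[0,0,-0.04],50]]' && python3 -m pendant '[[[0,0,0],[0,0,-0.04],50],[[0,0,0],[0,0,-0.04],50],[[0,0,0],[0,-0.036,0],50],[[0,0,0],[0,-0.036,0],50],[[0,0,0],[0,-0.036,0],50],[[0,0,0],[0,-0.036,0],50],[[0,0,0],[0,-0.036,0],50],[[0,0,0],[0,-0.036,0],50]]' && python3 -m pendant '[[[0,0,0],[0,0,0],50],[[0,0,0],[0,0,0],50]]'
python3 - <<'E'
from h import *
c=snap('top','top11.png');d=snap('scene','scene11.png')
for r in lids(c,'y',.071,80):print('y',r)
for r in lids(c,'g',.152,80):print('g',r[1:])
a=cv2.imread('pics/scene11.png')[140:330,180:440]; b=cv2.imread('pics/top11.png')[130:270,90:350]
cv2.imwrite('pics/v11.png',np.vstack([cv2.resize(a,(450,329)),cv2.resize(b,(450,242))]))
E
```

```text
t: 36.75
eef_pos: [0.4798, -0.0703, 0.1709]
tool_rot: [3.141, -0.002, -3.141]
contact_force: [0.9, -0.5, -0.3]
gripper_width: 0.0733
grip_force: 0.0
t: 37.42
eef_pos: [0.4803, -0.2882, 0.2495]
tool_rot: [3.141, -0.0, -3.141]
contact_force: [1.4, -0.3, -0.1]
gripper_width: 0.0734
grip_force: 0.0
t: 37.58
eef_pos: [0.4804, -0.288, 0.2491]
tool_rot: [3.141, -0.001, 3.14]
contact_force: [-0.3, 0.8, 0.3]
gripper_width: 0.0734
grip_force: 0.0
y ([430, 91, 112, 67, 2373], array([471., 124.]), array([ 0.845, -0.593,  0.071]))
y ([255, 141, 26, 9, 186], array([268., 145.]), array([0.776, 0.045, 0.071]))
y ([375, 183, 51, 24, 272], array([404., 193.]), array([ 0.629, -0.381,  0.071]))
y ([245, 223, 77, 5, 276], array([283., 225.]), array([ 0.526, -0.005,  0.071]))
y ([242, 229, 19, 20, 289], array([251., 239.]), array([0.482, 0.095, 0.071]))
y ([294, 230, 20, 19, 276], array([304., 239.]), array([ 0.483, -0.07 ,  0.071]))
g (array([ 75., 121.]), array([0.833, 0.623, 0.152]))
g (array([257., 199.]), array([0.598, 0.071, 0.152]))
g (array([293., 200.]), array([ 0.598, -0.034,  0.152]))
```

View pics/v11.png

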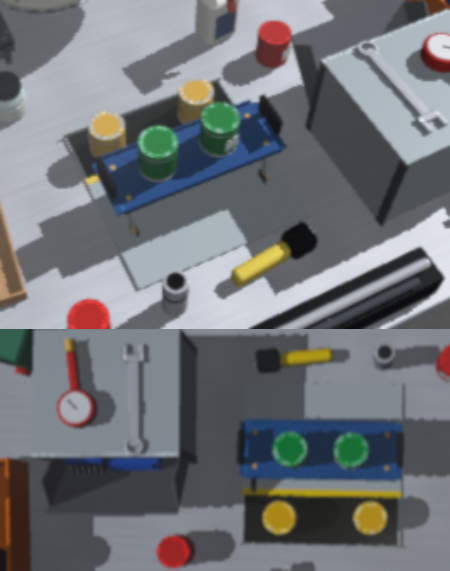

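Both yellow tins stand upright on the strip, at crop (279,517) and (370,517). Both green tins stand on the open tray at (290,449) and (351,449), the brush is in the bin at (115,463), and nothing else has moved. Handing in.

```bash
python3 -c "
from plant import robot
print(robot.close_job())"
```

```text
the job is handed in; nothing more can be done
None
```

The job is handed in: the brush is in the bin, both yellow tins stand on the front strip (I put one back after it was knocked aside), the tray is snapped open, and both green tins stand upright on it.

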